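Count one trial and hold a sprung bin cover just below its balance point

ROBOT

A 6-joint arm with a two-finger parallel gripper is mounted at the origin on the work surface; the furniture and walls round the work are solid. World frame = base frame: x ahead of the robot, y to its left, z up, the work surface at z = 0. Lengths are in mm, angles in rad, forces in N, time in s.
With the tool pointing down it reaches from about 350 to 875 mm from the base axis. Payload 4.2 kg.
Tool frame: the origin (TCP) lies on the mounting face of the last link; the fingertips stand 173 mm ahead of it and the grasp point (between the pads) lies grip_point_offset ahead of it (grip_point_offset is the distance from the TCP to the grasp point, in mm); z points along the fingers, y is the line along which they close (so a half turn about z gives the same grasp; the last joint's range is limited). The gripper opens to 85 mm and grips with 20 to 120 N. Pads are 22 mm wide; open, the fingers measure 114 mm over their backs; the gripper's body (76 mm by 85 mm) begins 54 mm behind the grasp point. The pads swing forward as they close: fully open they stand 13 mm farther back than shut.
Start: joints at [1.404, 0.385, 0.008, 0, -1.194, -0.259], TCP at [258.123, 569.186, 404.712] pointing down, gripper open.
Joint ranges: [-3.14, 3.14], [-1.21, 2.06], [-1.07, 1.41], [-3.16, 2.05], [-2.99, -0.16], [-3.1, 3.1]. Speed limits (rad/s): [2.79, 2.79, 3.14, 3.14, 3.14, 3.14].

INTERFACE

Orientations are given as a unit quaternion [x, y, z, w].
In Python, from bench import read_state, get_image, job_done, recognise, place_of, grip_point_offset gives the robot as it stands. The module is installed in compiled form; this text tells all that it offers.
- The arm moves only by the tool carry_out, never from a script. Its arguments are lists of equal length, an entry for each row: "slide": the shift along the tool's x, y, z in m, a list of three; "roll": the turn about the tool's z in degrees; "claw": the finger opening in m, from 0 to 0.0854. A call has 1 to 8 rows; each row is the pose to reach, as a shift and turn from the pose commanded when the call began, along the tool's axes at that moment; what a row does not reach only later rows make up. A row lasts 1/8 s, in which the tool goes at most 62.5 mm and 10.7 degrees, less where a joint would pass 70% of its speed; a pose out of reach is approached as far as the arm can. A call with a gripper value outside its range is refused whole. The fingers move at their own pace and stop on an object; the grip force is fixed at half the most. Time passes only in rows, so rows that repeat a pose let the fingers close. It gives the time, the measured TCP pose, the force, the opening and the grip force at its end, in the units of the state.
- read_state(): the state, without advancing time (a new reading comes with each control period).
- get_image(name): name is "scene" or "top" or "wrist"; returns a dict with "img" (480x640x3 uint8, red, green, blue), "z_map" (480x640 float32, mm along the optical axis (not along the pixel's ray), 0 where there is no reading), "mtx" (3x3 intrinsics, pixels), "world_from_camera" (4x4, takes a point from camera to world coordinates); the wrist camera has in their place "T_tool_cam" (4x4, takes a point from camera to tool coordinates, whose origin is the TCP and whose axes are the flange's). Camera axes: x right, y up, looking along -z (the intrinsics and any distortion apply to the point x, -y, -z); pixel columns grow to the right and rows downward; lengths in mm; the calibration is good to about 2 mm. A picture is of the moment at which its call begins: read the wrist's pose just before it.
- job_done(): hands the job in; it is judged then, once.
Trained networks look in a picture, given as the dict that the camera call returned (one of the last four; its "shot" number tells which), for a name from the list of things; names that differ only in an ending like _2 or _b are one class to them, and where a whole thing is asked for, a point or a joint stands for the part that bears it (a point fixed in the world has none). Each returns a list of dicts, best first, with "conf" (0 to 1); they miss things now and then, are a little off and sometimes report something else, mostly with a low value. They report only what shows in the picture. A call takes as long as a camera call.
- recognise(picture, thing): "at" ([column, row] in pixels, amid what is visible of it).
- place_of(picture, thing): "at" ([column, row] in pixels: a listed point, or the origin of a listed thing).
The state is a dict: "clock": time; "joints": joint angles; "joint_vel": joint speeds; "joint_efforts": joint torques, N m; "position": TCP position; "ee_rot": TCP orientation; "contact_force": force on the tool from outside, world axes, zero at the start; "wrist_torque": the same for the moment, N m; "gripper_width": finger opening in mm; "grasp_force": force on a finger pad.
Only numpy, scipy, OpenCV 4.12 (cv2) and the standard library are available. Lean on these libraries where they do the work, as an engineer would, in place of code of your own. Each camera call takes 0.05 s, during which the arm holds its last target. There are 200 camera calls.

TASK

I am setting the springs of the blue bench bin's cover. Log the trial on the green counter first: swing its sprung red-knobbed lever all the way to its stop and let go so that it returns home. Then lift the cover by its yellow bar until its white pointer is clearly past the red balance mark (60 degrees open), ease it back just below and finish still holding it there with the gripper, pointer in the green band (about 50 degrees open); never let the cover fly or slam, and leave the other things on the bench where they are.

Things in the scene. Friction and masses are not known exactly. Their poses are not given: they have to be found in the camera images.
- bin: Fixed blue sheet-metal bin, 150 deep (x) x 210 wide (y) x 100 mm high, with a hinged grey cover. Origin: centre of its underside. +x points from the front (bar side) to the hinge, +z up. 16 mm outside its +y wall stands a thin steel arc of 105 mm radius about the hinge line, up to 210 mm high: green band at cover angles 45 to 56 degrees, red mark at 60.
- cover (a joint): Angle of the grey 0.85 kg cover, rad: 0 shut (level), grows as its front rises, stop at 1.75. A coil spring helps it: below 60 degrees (1.047 rad) it falls shut, above it springs open. At the bar that is about 1.7 N downward when shut, nothing at 1.047, 2.5 N the other way at the stop. A white pin on its +y edge, 105 mm from the hinge line, is the pointer.
- cover_bar (a point): Middle of the yellow round lifting bar: 12 mm diameter, 110 mm long, parallel to the hinge line (bin's y axis), on two steel stubs at its ends, in the plane of the cover. 212 mm from the hinge line, 48 mm clear gap to the cover's front edge; shut, 104 mm above the bench with free space below. Its frame turns with the cover; x points toward the hinge.
- cover_hinge (a point): Middle of the cover's hinge line, 104 mm above the bench, 78 mm behind (+x of) the bin's origin; the line runs along the bin's y axis. Opening moves the bar up and toward the bin's +x along a 212 mm arc about it.
- counter: Fixed green trip counter, housing 76 x 66 mm and 58 mm high, on a dark 110 x 75 x 6 mm foot plate. Origin: centre of its underside, on the bench. z up; its -x side carries a black window with four white wheels.
- lever (a joint): Angle of the counter's sprung advance lever, rad: 0 at home, grows counter-clockwise seen from above, to a hard stop at 1.0. A spring always pulls it home; the push needed at the knob grows from about 1.5 to 3.5 N.
- lever_knob (a point): Centre of the top of the red upright knob on the lever's end: 16 mm diameter, 40 mm tall, top 108 mm above the bench, 68 mm from the lever's axis. The flat 12 mm wide lever below has its upper face 69 mm above the bench. At home the knob lies 0.5 rad clockwise (from above) of the counter's -x direction, at the stop 0.5 rad counter-clockwise.
- lever_hinge (a point): Point on the lever's vertical axis, 64 mm above the bench, over the counter's origin.
- tool_box: Red steel toolbox, 164 x 244 x 146 mm with its bail, closed, fixed at the right edge of the bench. Origin under its centre. Bystander.
- can_cleaner: Dark spray can, 68 mm diameter, 235 mm tall, upright at the back left. Origin under its centre. Bystander.
- bolt_tin: Tin of bolts, 75 mm wide, 84 mm high, at the left edge. Origin under its centre. Bystander.
- carton_tips: Small carton, 144 x 100 x 37 mm, lying at the front right. Origin under its centre. Bystander.

How it is judged:
By the outcome, as a careful person would: the job done as asked, in the order asked, and still so for the second after the job is handed in, while the arm keeps its last pose, push and grip.
It also fails if it takes over 64 s, if anything falls off the work surface, if the arm or the gripper's body presses on something with over 40 N, if the wrist force passes 120 N, or if a joint passes its speed limit or range.

## Working session

There is one attempt and no reset: what is moved stays moved. The work goes in short steps, Python scripts to look and compute and a tool call to move; the robot and the scene stay as the last step left them, time stands still between calls to the robot, and variables do not carry over. Pictures are saved under pics/ and viewed, at most 10 in all, crops included, and the job is handed in when it is done.

Besides the shell and the picture viewer there is one more tool, called in YAML: its name, and indented under it one key for each argument. carry_out: Moves the arm, as the interface text tells. Its arguments: {"type":"object","properties":{"slide":{"type":"array"},"roll":{"type":"array"},"claw":{"type":"array"}},"required":["slide","roll","claw"]}

```bash
mkdir -p pics; cat > h.py <<'E'
import numpy as np, cv2
from scipy.spatial.transform import Rotation as R
from bench import *
def pt(d,at,z=None,T=None):
    M=d["world_from_camera"] if T is None else T
    M=np.array(M);u,v=at;K=np.array(d["mtx"])
    r=np.array([(u-K[0,2])/K[0,0],-(v-K[1,2])/K[1,1],-1])
    if z is None:
        zz=d["z_map"][int(round(v)),int(round(u))]; return M[:3,:3]@(r*zz)+M[:3,3]
    w=M[:3,:3]@r; return M[:3,3]+w*(z-M[2,3])/w[2]
def save(d,n): cv2.imwrite(f"pics/{n}.png",cv2.cvtColor(d["img"],cv2.COLOR_RGB2BGR))
E
python3 - <<'E'
from h import *
s=read_state();print(s, grip_point_offset() if callable(grip_point_offset) else grip_point_offset)
zs=dict(bin=0,cover_bar=104,cover_hinge=104,counter=0,lever_knob=108,lever_hinge=64,tool_box=0,can_cleaner=0,bolt_tin=0,carton_tips=0)
for n in ["top","scene"]:
    d=get_image(n);save(d,n);print(n,[k for k in d])
    for k,z in zs.items():
        for r in place_of(d,k)[:2]: print(k,np.round(r["at"]),round(r["conf"],2),pt(d,r["at"],z).round(),pt(d,r["at"]).round())
E
```

```text
{'clock': 0.0, 'joints': array([ 1.40362537e+00,  3.85517886e-01,  6.62002820e-03, -5.14659692e-04,
       -1.19396933e+00, -2.58620159e-01]), 'joint_vel': array([-8.31724132e-05, -1.83890406e-04, -1.70672477e-03,  8.27446001e-04,
        4.68846581e-04, -1.98154476e-03]), 'joint_efforts': array([-2.48035767e-04, -3.92290378e+01,  1.88395035e+01,  4.18627068e+00,
       -4.69672916e-03, -8.60453362e-07]), 'position': array([258.01850619, 569.01944918, 403.63992618]), 'ee_rot': array([ 9.77402592e-01, -2.11383643e-01, -1.91598555e-04,  1.04527896e-03]), 'contact_force': array([ 0.01399706, -0.65364278, -0.52107757]), 'wrist_torque': array([ 0.00644355, -0.03975821, -0.06129732]), 'grasp_force': 0.0, 'gripper_width': 85.76772850037227} 154.70000000000002
top ['img', 'z_map', 'mtx', 'world_from_camera', 'shot']
bin [345. 212.] 0.94 [ 586. -110.    0.] [ 567. -103.  101.]
cover_bar [350. 250.] 0.97 [ 457. -115.  104.] [ 457. -115.  108.]
cover_hinge [344. 177.] 0.69 [ 672. -102.  104.] [ 699. -109.    1.]
counter [234. 264.] 0.87 [426. 236.   0.] [422. 226.  59.]
lever_knob [215. 280.] 0
[... 741 characters left out ...]
over_hinge [268. 213.] 0.24 [ 589. -217.  104.] [ 589. -221.  102.]
counter [356. 332.] 0.94 [426. 233.  -0.] [438. 275.  36.]
counter [387. 303.] 0.71 [319. 134.   0.] [316. 126.  -6.]
lever_knob [388. 303.] 0.51 [364. 271. 108.] [317. 135.   3.]
lever_hinge [307. 375.] 0.72 [579. 430.  64.] [574. 400.  35.]
lever_hinge [353. 314.] 0.69 [439. 246.  64.] [440. 249.  66.]
tool_box [266. 216.] 0.97 [ 578. -396.    0.] [ 596. -196.  108.]
can_cleaner [269. 382.] 0.71 [654. 371.   0.] [656. 406.  33.]
can_cleaner [332. 214.] 0.59 [ 363. -370.    0.] [ 376. -307.   34.]
bolt_tin [306. 375.] 0.87 [570. 362.   0.] [576. 399.  35.]
carton_tips [333. 218.] 0.96 [ 363. -348.    0.] [ 376. -288.   33.]
```

View pics/top.png

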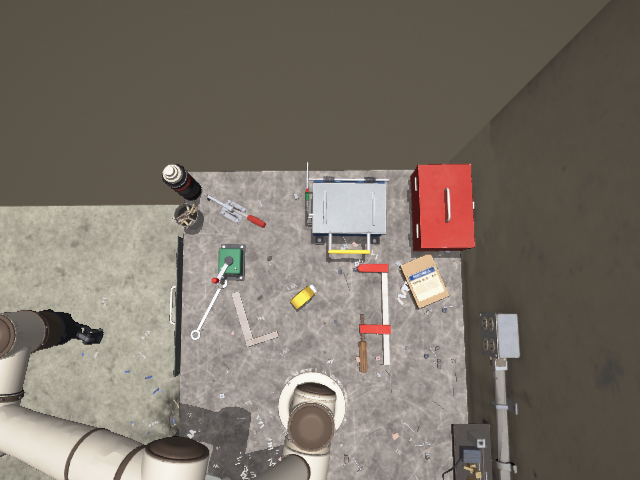

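View pics/scene.png

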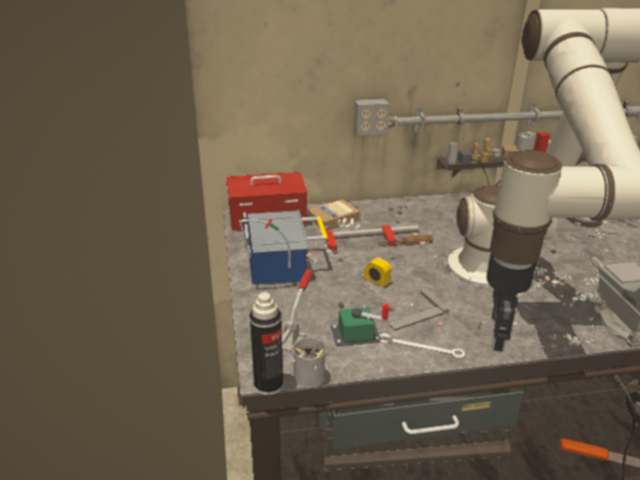

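The top view shows the counter at about (231,261) with its red knob at (215,280). The bin is at about (348,210) with the yellow bar at (350,250). I'm moving near the knob for a wrist look.

carry_out:
  slide:
    - [0.05,0.04,0]
    - [0.1,0.08,0]
    - [0.15,0.12,0]
    - [0.2,0.16,0]
    - [0.2,0.16,0]
    - [0.2,0.16,0]
    - [0.2,0.16,0]
  roll: [-8,-16,-24,-24.4,-24.4,-24.4,-24.4]
  claw: [0,0,0,0,0,0,0]

```text
clock: 1.98
position: [373.9, 341.9, 404.7]
ee_rot: [1.0, 0.001, 0.0, -0.0]
contact_force: [0.2, -0.7, 0.2]
gripper_width: -0.4
grasp_force: 0.0
```

```bash
cat >> h.py <<'E'
def wristT(s,d):
    T=np.eye(4);T[:3,:3]=R.from_quat(s["ee_rot"]).as_matrix();T[:3,3]=s["position"];return T@np.array(d["T_tool_cam"])
def wpts(s,d): # all pixel world points
    K=np.array(d["mtx"]);v,u=np.mgrid[:480,:640];z=d["z_map"]
    p=np.stack([(u-K[0,2])/K[0,0]*z,-(v-K[1,2])/K[1,1]*z,-z],-1);T=wristT(s,d) if s is not None else np.array(d["world_from_camera"])
    return p@T[:3,:3].T+T[:3,3]
E
python3 - <<'E'
from h import *
s=read_state();d=get_image("wrist");save(d,"w1")
print(s["position"],R.from_quat(s["ee_rot"]).as_matrix().round(3),s["gripper_width"],s["contact_force"])
T=wristT(s,d)
for k,z in dict(lever_knob=108,lever_hinge=64,counter=0).items():
    for r in place_of(d,k)[:2]: print(k,r,pt(d,r["at"],z,T).round(1))
im=d["img"].astype(int);P=wpts(s,d)
m=(im[...,0]>100)&(im[...,1]<70)&(im[...,2]<70)&(P[...,2]>60)&(P[...,2]<125)
q=P[m];print(len(q),q.mean(0),np.percentile(q,[2,98],axis=0))
t=q[q[:,2]>103];print(len(t),t.mean(0),np.percentile(t,[2,98],axis=0))
E
```

```text
[373.90894135 341.91636134 404.71231505] [[ 1.     0.001  0.   ]
 [ 0.001 -1.     0.   ]
 [ 0.    -0.    -1.   ]] -0.40274886535256255 [ 0.1836727  -0.74846219  0.18107691]
lever_knob {'at': [402.9, 228.5], 'conf': 0.95} [373.2 272.1 108. ]
lever_hinge {'at': [427.2, 151.5], 'conf': 0.63} [430.4 244.6  64. ]
counter {'at': [413.1, 147.3], 'conf': 0.96} [430.4 239.8   0. ]
515 [409.50941998 246.52434432 103.98865417] [[368.07606953 140.02614565  74.86206992]
 [527.53286786 281.42005819 124.39244301]]
324 [428.65892784 227.77543446 112.47155342] [[367.68743324 139.63633241 103.74091331]
 [527.70071465 280.4167045  124.72413158]]
```

View pics/w1.png

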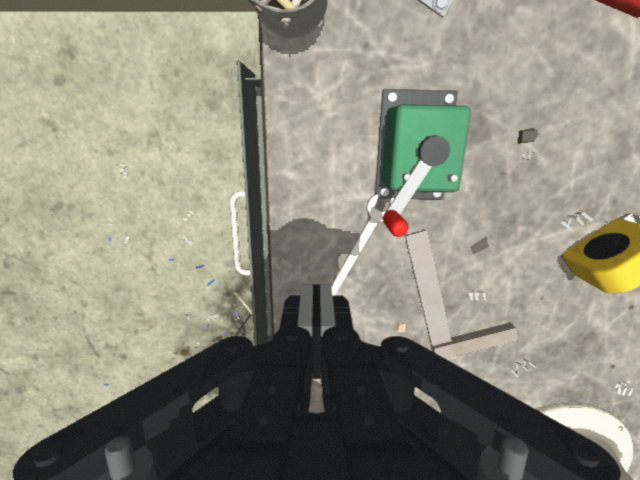

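The knob stands at pixel (400,224), with its top at world (373,272). The black hinge cap is at (434,151), so the counter is axis-aligned. I'll descend beside the knob on its +y side and push toward −y.

carry_out:
  slide:
    - [-0.002,0,0.05]
    - [-0.002,0,0.1]
    - [-0.002,0,0.154]
    - [-0.002,0,0.154]
    - [-0.002,0.03,0.154]
    - [-0.002,0.06,0.154]
    - [-0.002,0.085,0.154]
    - [-0.002,0.1,0.154]
  roll: [0,0,0,0,0,0,0,0]
  claw: [0,0,0,0,0,0,0,0]

```text
clock: 3.18
position: [373.4, 241.4, 253.0]
ee_rot: [1.0, 0.001, 0.003, -0.003]
contact_force: [4.9, 3.6, 1.3]
gripper_width: -0.1
grasp_force: 2.6
```

```bash
python3 - <<'E'
from h import *
s=read_state();d=get_image("wrist");save(d,"w2")
print(s["position"],s["contact_force"])
for r in place_of(d,"lever_knob")[:2]: print(r,pt(d,r["at"],108,wristT(s,d)).round(1))
E
```

```text
[373.36192592 241.41585536 253.02615413] [4.87751826 3.56615975 1.33884007]
{'at': [373.7, 352.4], 'conf': 0.73} [367.8 219.8 108. ]
```

View pics/w2.png

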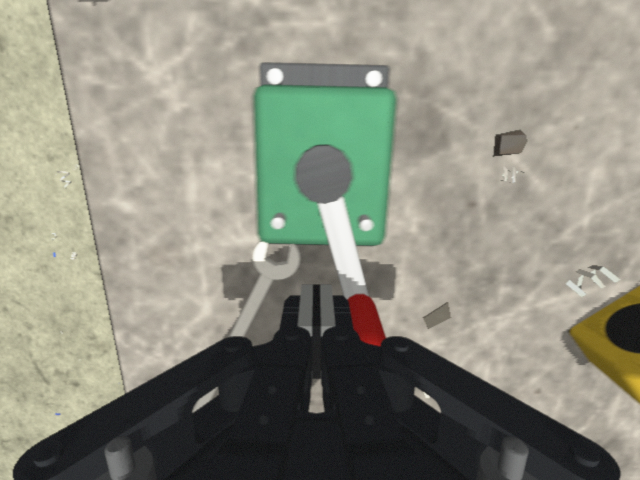

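The knob at (367,322) is being carried by the finger and the lever is past mid-swing. I'll keep pushing to the stop.

carry_out:
  slide:
    - [0,0.005,0]
    - [0,0.01,0]
    - [0,0.013,0]
    - [0,0.013,0]
  roll: [0,0,0,0]
  claw: [0,0,0,0]

```text
clock: 3.78
position: [373.1, 229.6, 251.2]
ee_rot: [1.0, 0.001, 0.002, -0.002]
contact_force: [2.0, 7.8, -1.5]
gripper_width: -0.1
grasp_force: 3.5
```

carry_out:
  slide:
    - [0,0.004,0]
    - [0,0.004,0]
  roll: [0,0]
  claw: [0,0]

```text
clock: 4.03
position: [373.2, 227.8, 251.4]
ee_rot: [1.0, 0.0, 0.003, -0.005]
contact_force: [-3.5, 17.3, -2.0]
gripper_width: 0.3
grasp_force: 8.4
```

The force rose to 17 N at the expected stop position, so the lever is at its stop. I'll back off, let it return home and check.

carry_out:
  slide:
    - [0,-0.02,0]
    - [0,-0.04,0]
    - [0,-0.06,0]
    - [0,-0.08,0]
    - [0,-0.1,0]
    - [0,-0.11,0]
    - [0,-0.11,-0.03]
    - [0,-0.11,-0.08]
  roll: [0,0,0,0,0,0,0,0]
  claw: [0,0,0,0,0,0,0,0]

```text
clock: 5.03
position: [371.8, 333.5, 329.8]
ee_rot: [1.0, -0.0, -0.002, 0.003]
contact_force: [0.6, 1.1, 0.2]
gripper_width: -0.1
grasp_force: 0.0
```

```bash
python3 - <<'E'
from h import *
s=read_state();d=get_image("wrist")
print(s["position"],s["contact_force"],s["joints"])
for r in place_of(d,"lever_knob")[:2]: print(r,pt(d,r["at"],108,wristT(s,d)).round(1))
d=get_image("top")
im=d["img"].astype(int);P=wpts(None,d)
m=(im[...,0]>150)&(im[...,1]>130)&(im[...,2]<90)&(P[...,2]>85)&(P[...,2]<125)&(P[...,1]<0)
q=P[m];print(m.sum(),q.mean(0));c=q[:,:2]-q[:,:2].mean(0);print("bar dir",np.linalg.svd(c)[2][0],np.percentile(q,[1,99],axis=0))
m=(P[...,2]>98)&(P[...,2]<112)&(P[...,0]>480)&(P[...,0]<700)&(P[...,1]>-230)&(P[...,1]<10)
print(cv2.minAreaRect(P[m][:,:2].astype(np.float32)))
E
```

```text
[371.75244151 333.52885237 329.76823908] [0.57310431 1.07185052 0.16727681] [ 1.05681426e+00  2.46014775e-01 -4.01254295e-01 -5.95500790e-04
 -9.29934048e-01  5.14038436e-01]
{'at': [414.4, 259.1], 'conf': 0.81} [373.  273.8 108. ]
29 [ 447.80274849 -107.11647954  108.0674814 ]
bar dir [-0.03731032 -0.99930373] [[ 446.23325492 -164.7996083   103.15011882]
 [ 455.63436751  -51.37763542  111.53483129]]
((575.5350341796875, -110.55088806152344), (236.67672729492188, 191.56228637695312), 89.57028198242188)
```

The lever is back home, with the knob at (373,273). Next I go to the bar.

carry_out:
  slide:
    - [0.01,0.03,-0.04]
    - [0.02,0.08,-0.07]
    - [0.03,0.14,-0.07]
    - [0.04,0.2,-0.07]
    - [0.05,0.26,-0.07]
    - [0.06,0.32,-0.07]
    - [0.07,0.37,-0.07]
    - [0.078,0.398,-0.07]
  roll: [10,20,30,40,50,60,70,80]
  claw: [0.04,0.04,0.04,0.04,0.04,0.04,0.04,0.04]

```text
clock: 6.18
position: [449.7, -66.4, 399.4]
ee_rot: [0.763, -0.646, -0.001, 0.001]
contact_force: [0.5, 0.8, 0.7]
gripper_width: 40.0
grasp_force: 0.0
```

carry_out:
  slide:
    - [0,0,0]
    - [0,0,0]
    - [0,0,0]
  roll: [10,10,10]
  claw: [0.04,0.04,0.04]

```text
clock: 6.55
position: [450.0, -63.9, 400.1]
ee_rot: [0.708, -0.706, -0.001, 0.001]
contact_force: [-0.1, 0.9, 0.2]
gripper_width: 40.1
grasp_force: 0.0
```

```bash
python3 - <<'E'
from h import *
s=read_state();d=get_image("wrist");save(d,"w3")
print(s["position"],R.from_quat(s["ee_rot"]).as_matrix().round(3),s["gripper_width"])
T=wristT(s,d)
for k in ["cover_bar","cover_hinge"]:
    for r in place_of(d,k)[:2]: print(k,r,pt(d,r["at"],104,T).round(1))
im=d["img"].astype(int);P=wpts(s,d)
m=(im[...,0]>130)&(im[...,1]>100)&(im[...,2]<70)&(P[...,2]>85)&(P[...,2]<125)
q=P[m];print(m.sum(),q.mean(0));print("bar",np.percentile(q,[1,50,99],axis=0),cv2.minAreaRect(q[:,:2].astype(np.float32)))
E
```

```text
[449.98202783 -63.93480604 400.05873148] [[ 0.003 -1.    -0.002]
 [-1.    -0.003 -0.   ]
 [ 0.     0.002 -1.   ]] 40.12996250616176
cover_bar {'at': [318.0, 165.7], 'conf': 0.77} [ 448.3 -113.   104. ]
cover_hinge {'at': [32.7, 163.1], 'conf': 0.64} [ 663.8 -114.3  104. ]
671 [449.19168234 -97.77372417 108.05182419]
bar [[ 444.22608781 -167.56035436  104.34202699]
 [ 447.32318826  -84.31998106  108.17274319]
 [ 456.7847759   -54.01995703  110.69784747]] ((450.5927734375, -111.92768859863281), (117.78055572509766, 11.213414192199707), 88.87545776367188)
```

View pics/w3.png

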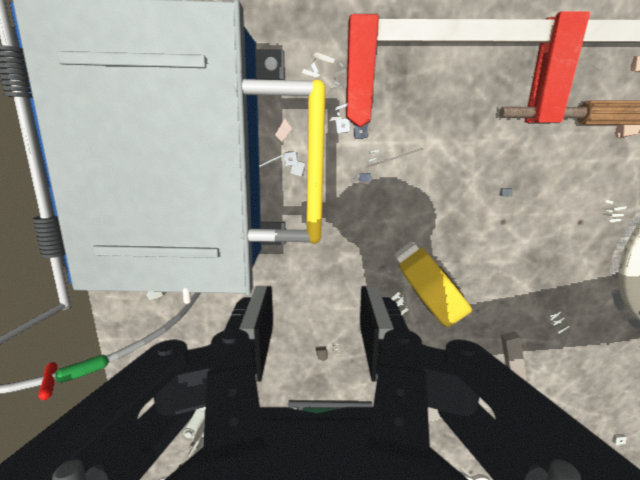

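The yellow bar runs from (319,85) to (315,238), with its centre at world (450.5,−112), yaw about −1.5° and free gaps on both sides. I'll descend astride it.

carry_out:
  slide:
    - [0.02,0,0.02]
    - [0.048,0,0.05]
    - [0.048,0,0.09]
    - [0.048,0,0.12]
    - [0.048,0,0.141]
    - [0.048,0,0.141]
    - [0.048,0,0.141]
  roll: [1.5,1.5,1.5,1.5,1.5,1.5,1.5]
  claw: [0.04,0.04,0.04,0.04,0.04,0.04,0.04]

```text
clock: 7.58
position: [450.8, -111.9, 260.6]
ee_rot: [-0.698, 0.716, -0.001, 0.001]
contact_force: [-0.4, 0.4, 0.4]
gripper_width: 40.2
grasp_force: 0.0
```

carry_out:
  slide:
    - [0,0,0]
    - [0,0,0]
    - [0,0,0]
    - [0,0,0]
    - [0,0,0]
    - [0,0,0]
  roll: [0,0,0,0,0,0]
  claw: [0.025,0.015,0.005,0.005,0.005,0.005]

```text
clock: 8.32
position: [450.4, -112.1, 260.0]
ee_rot: [-0.698, 0.716, -0.0, 0.0]
contact_force: [-0.9, 1.4, 3.9]
gripper_width: 9.9
grasp_force: 58.7
```

```bash
python3 - <<'E'
from h import *
s=read_state();d=get_image("wrist");save(d,"w4")
print(s)
# arc table: shift from shut, tool x=-y(ish), y=-x(ish), z down
for a in range(0,70,5):
    t=np.radians(a);print(a,"y %.3f z %.3f"%(-.212*(1-np.cos(t)),-.212*np.sin(t)))
E
```

```text
{'clock': 8.325, 'joints': array([ 1.07626670e-01,  2.85221180e-01, -5.70059672e-01,  1.77017757e-04,
       -7.14716914e-01, -1.33611881e-01]), 'joint_vel': array([ 0.00130786,  0.0006427 ,  0.00065847,  0.00325347,  0.00060123,
       -0.00093483]), 'joint_efforts': array([ -0.59724838, -26.50011778,  12.36621112,   2.77921736,
         0.14171122,  -0.05315092]), 'position': array([ 450.41559563, -112.07973369,  260.04058472]), 'ee_rot': array([-6.97908003e-01,  7.16187306e-01, -2.91987469e-04,  2.78453702e-04]), 'contact_force': array([-0.91029252,  1.355311  ,  3.92998653]), 'wrist_torque': array([0.37164602, 0.13868289, 0.07018146]), 'grasp_force': 58.671836256980896, 'gripper_width': 9.93186299708194}
0 y -0.000 z -0.000
5 y -0.001 z -0.018
10 y -0.003 z -0.037
15 y -0.007 z -0.055
20 y -0.013 z -0.073
25 y -0.020 z -0.090
30 y -0.028 z -0.106
35 y -0.038 z -0.122
40 y -0.050 z -0.136
45 y -0.062 z -0.150
50 y -0.076 z -0.162
55 y -0.090 z -0.174
60 y -0.106 z -0.184
65 y -0.122 z -0.192
```

View pics/w4.png

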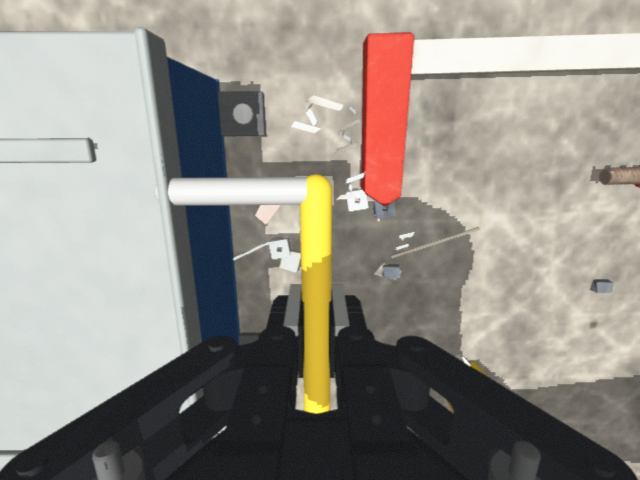

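The bar at (316,260) is held between the pads with about 59 N. I'll lift slowly along the arc.

carry_out:
  slide:
    - [0,0,-0.009]
    - [0,-0.001,-0.018]
    - [0,-0.002,-0.028]
    - [0,-0.003,-0.037]
    - [0,-0.005,-0.046]
    - [0,-0.007,-0.055]
    - [0,-0.01,-0.064]
    - [0,-0.013,-0.073]
  roll: [0,0,0,0,0,0,0,0]
  claw: [0.005,0.005,0.005,0.005,0.005,0.005,0.005,0.005]

```text
clock: 9.38
position: [462.8, -112.4, 332.8]
ee_rot: [-0.698, 0.716, 0.001, -0.001]
contact_force: [2.4, 2.1, -5.3]
gripper_width: 9.8
grasp_force: 58.2
```

carry_out:
  slide:
    - [0,-0.003,-0.009]
    - [0,-0.007,-0.017]
    - [0,-0.011,-0.025]
    - [0,-0.016,-0.033]
    - [0,-0.02,-0.041]
    - [0,-0.026,-0.049]
    - [0,-0.031,-0.056]
    - [0,-0.037,-0.064]
  roll: [0,0,0,0,0,0,0,0]
  claw: [0.005,0.005,0.005,0.005,0.005,0.005,0.005,0.005]

```text
clock: 10.38
position: [498.3, -113.3, 396.7]
ee_rot: [-0.698, 0.716, 0.003, -0.003]
contact_force: [-10.1, 5.5, 3.7]
gripper_width: 9.8
grasp_force: 58.5
```

```bash
cat >> h.py <<'E'
def ang(s,H=(662.4,-117.5)):
    x,y,z=s["position"];return np.degrees(np.arctan2(z-260,H[0]-x)),np.hypot(z-260,H[0]-x)
E
python3 - <<'E'
from h import *
s=read_state();print(ang(s),s["contact_force"],s["wrist_torque"])
d=get_image("scene");save(dict(img=cv2.resize(d["img"][150:350,180:400],None,fx=3,fy=3,interpolation=cv2.INTER_CUBIC)),"s4")
E
```

```text
(np.float64(39.79424780746205), np.float64(213.5622633961527)) [-10.0626443    5.51808757   3.70206313] [1.78890852 2.74541356 0.03447059]
```

View pics/s4.png

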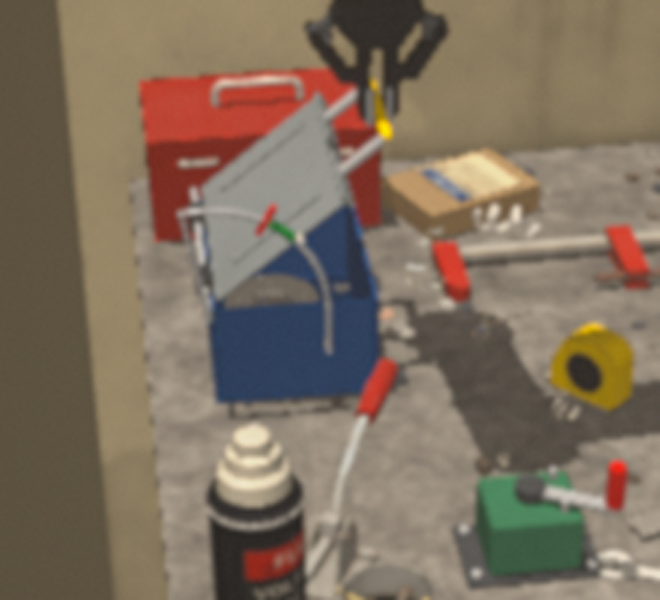

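The cover is at about 40°, with the white pin at (300,238) in the crop, just below the green band. I'll continue.

carry_out:
  slide:
    - [0,-0.006,-0.007]
    - [0,-0.0125,-0.0135]
    - [0,-0.019,-0.02]
    - [0,-0.026,-0.026]
    - [0,-0.033,-0.032]
    - [0,-0.041,-0.0375]
    - [0,-0.0485,-0.0425]
    - [0,-0.056,-0.047]
  roll: [0,0,0,0,0,0,0,0]
  claw: [0.005,0.005,0.005,0.005,0.005,0.005,0.005,0.005]

```text
clock: 11.42
position: [554.8, -114.5, 447.4]
ee_rot: [-0.698, 0.716, 0.001, -0.001]
contact_force: [-9.5, 6.8, 11.9]
gripper_width: 9.8
grasp_force: 60.6
```

carry_out:
  slide:
    - [0,-0.008,-0.0045]
    - [0,-0.0165,-0.0085]
    - [0,-0.025,-0.012]
    - [0,-0.025,-0.012]
  roll: [0,0,0,0]
  claw: [0.005,0.005,0.005,0.005]

```text
clock: 11.92
position: [581.0, -115.4, 460.9]
ee_rot: [-0.699, 0.716, -0.002, 0.001]
contact_force: [-7.0, 5.9, 12.1]
gripper_width: 9.5
grasp_force: 61.5
```

```bash
python3 - <<'E'
from h import *
s=read_state();print(ang(s),s["contact_force"],s["wrist_torque"],s["position"],s["ee_rot"])
d=get_image("scene");save(dict(img=cv2.resize(d["img"][150:350,180:400],None,fx=3,fy=3,interpolation=cv2.INTER_CUBIC)),"s5")
E
```

```text
(np.float64(67.94075528218146), np.float64(216.72116568492288)) [-7.01136351  5.93971339 12.09575182] [1.5089175  2.14747064 0.22135044] [ 581.00709041 -115.41124993  460.85631164] [-6.98519911e-01  7.15587403e-01 -2.03691636e-03  6.72824665e-04]
```

View pics/s5.png

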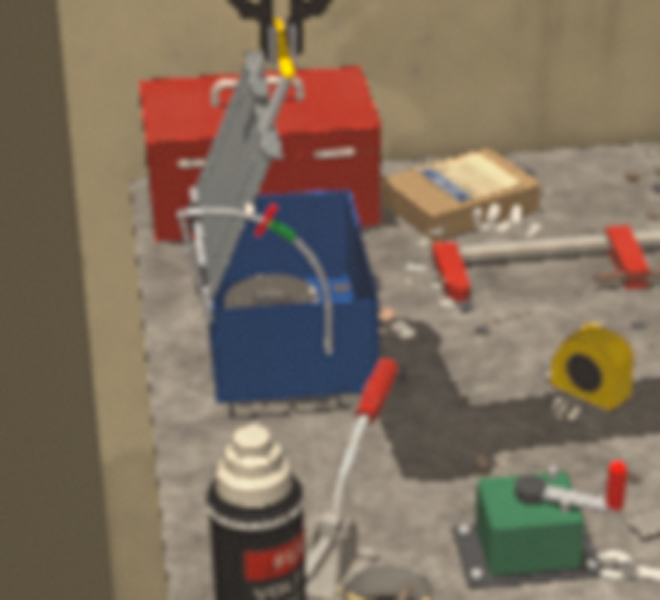

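The pointer at (248,210) is clearly past the red mark at (265,220). I'll ease back to about 50°.

carry_out:
  slide:
    - [0,0.0085,0.004]
    - [0,0.017,0.008]
    - [0,0.025,0.0125]
    - [0,0.033,0.017]
    - [0,0.0405,0.022]
    - [0,0.048,0.028]
    - [0,0.054,0.0325]
    - [0,0.054,0.0325]
  roll: [0,0,0,0,0,0,0,0]
  claw: [0.005,0.005,0.005,0.005,0.005,0.005,0.005,0.005]

```text
clock: 12.98
position: [526.5, -114.4, 427.0]
ee_rot: [-0.698, 0.716, -0.002, 0.001]
contact_force: [-6.3, 2.9, 9.6]
gripper_width: 9.4
grasp_force: 62.6
```

carry_out:
  slide:
    - [0,0,0]
    - [0,0,0]
  roll: [0,0]
  claw: [0.005,0.005]

```text
clock: 13.22
position: [526.8, -114.4, 427.2]
ee_rot: [-0.698, 0.716, -0.002, 0.001]
contact_force: [-7.6, 3.7, 10.3]
gripper_width: 9.5
grasp_force: 62.6
```

```bash
python3 - <<'E'
from h import *
s=read_state();print(ang(s),s["contact_force"],s["position"],s["joint_vel"].round(4),s["grasp_force"])
d=get_image("scene");save(dict(img=cv2.resize(d["img"][180:260,210:320],None,fx=6,fy=6,interpolation=cv2.INTER_CUBIC)),"s6")
E
```

```text
(np.float64(50.959154861980785), np.float64(215.26477185944867)) [-7.60649352  3.66262618 10.34051923] [ 526.81026444 -114.40822074  427.19553109] [ 0.0008  0.0014  0.0001  0.0004 -0.0002  0.0003] 62.64412701129913
```

View pics/s6.png

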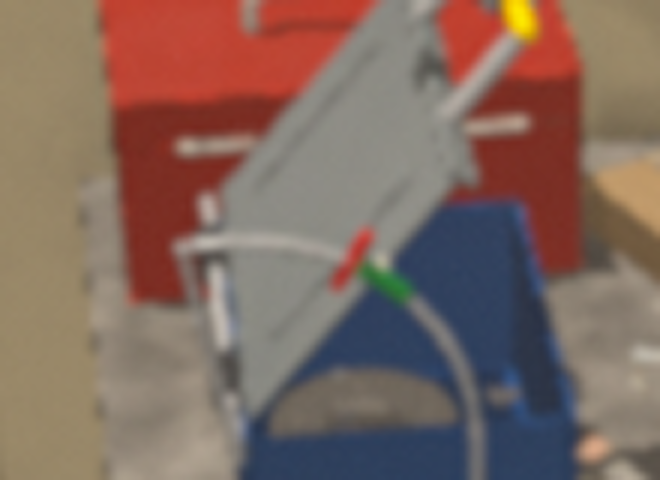

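The pointer at (380,262) in the crop lies in the green band, which spans (360–412, 262–300). The arm pose also gives about 51°, and the grip is steady, so I'm handing in.

```bash
python3 -c "from bench import *; print(job_done())"
```

```text
the job is handed in; nothing more can be done
None
```

The job is handed in: the lever was pushed to its stop and returned home, then the cover was lifted to about 67° and eased back, and the gripper holds it at about 51° with the pointer in the green band.

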